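Test the live key of the work lamp's battery box

TASK

The lamp's battery box has a red rocker switch between two spring keys, each kept under a loose cover, and the key on the side where the rocker is tipped down is the live one. Take the cover off the live key only and stand it mouth down on the tiled shelf, then test that key: press it to its first click, hold it there for about a second, press it fully home, and let it come up again. Keep the rocker as it is set, leave the other key covered and unpressed, and leave the other things on the shelf where they are.

Things in the scene. Friction and masses are not known exactly. Their poses are not given: they have to be found in the camera images.
- box: grey plastic battery box, 120 mm (x) by 280 mm (y) by 60 mm high, fixed on the shelf; origin at the centre of its underside, z up, its +y end is the left end. The top face is 60 mm above the origin; the rocker sits in the middle of it, the keys towards its ends.
- rocker (a joint): red rocker, a paddle 24 by 60 mm, long along the box's y, in the middle of the box's top; raised end about 33 mm above the top face, lowered end about 10 mm. It snaps over and starts in one of two positions: +0.4 rad = its left (+y) end is down, the left key is live; -0.4 rad = its right (-y) end is down, the right key is live. Must stay as it is (beyond 0.15 rad on its side).
- left_key (a point): centre of the left key on the box's top face (box frame x=0, y=+85 mm, z=60 mm), fixed to the box. A steel collar 32 mm across and 4 mm high surrounds a black flat-topped round cap 26 mm across that is pushed straight down. With the key up, the cap's top stands somewhere between 16 and 24 mm above the box's top face: how far its sleeve is screwed in differs from key to key and time to time, is not reported and is hidden under the cover, so the cap must be found by touch.
- right_key (a point): centre of the right key on the box's top face (box frame x=0, y=-85 mm, z=60 mm), fixed to the box. A steel collar 32 mm across and 4 mm high surrounds a black flat-topped round cap 26 mm across that is pushed straight down. With the key up, the cap's top stands somewhere between 16 and 24 mm above the box's top face: how far its sleeve is screwed in differs from key to key and time to time, is not reported and is hidden under the cover, so the cap must be found by touch.
- left_stage1 (a joint): left key, first stage, m: 0 up, 0.005 at the first click (5 mm down). Soft spring: 1 N to start it, 3.5 N at the click. It springs back when let go.
- left_stage2 (a joint): left key, second stage, m: further travel beyond the first click, 0 until then, 0.005 fully home (10 mm below the free cap in all). Stiff preloaded spring: it stays at 0 until the push exceeds 9 N and needs 13 N to come home against its stop. So a push of 4 to 8 N rests at the first click; fully home takes about 15 to 20 N. It springs back when let go.
- right_stage1 (a joint): right key, first stage, m: 0 up, 0.005 at the first click (5 mm down). Soft spring: 1 N to start it, 3.5 N at the click. It springs back when let go.
- right_stage2 (a joint): right key, second stage, m: further travel beyond the first click, 0 until then, 0.005 fully home (10 mm below the free cap in all). Stiff preloaded spring: it stays at 0 until the push exceeds 9 N and needs 13 N to come home against its stop. So a push of 4 to 8 N rests at the first click; fully home takes about 15 to 20 N. It springs back when let go.
- cup: steel headset cup used as a key cover: straight round cup turned mouth down, 50 mm outside diameter, 40 mm high, wall 3 mm, 36 mm deep inside, about 90 g; origin at the centre of its mouth (its lower rim), z up through its closed top. Starts standing on the box's top face over one of the two keys, not touching the key; which one varies.
- reflector: white plastic round reflector shell used as a key cover: straight sided, mouth down, 58 mm outside diameter, 34 mm high, wall 3 mm, 31 mm deep inside, about 50 g; origin at the centre of its mouth (lower rim), z up through its closed top. Starts over the other key.
- seatpost: aluminium seat post stub standing upright, 27 mm diameter, 80 mm high, origin under its centre; bystander
- brakepad: rubber brake pad lying flat, 12 by 55 mm (y), 10 mm high, with a short stud; origin under its centre; bystander
- wrench: steel spanner lying flat, 160 mm long along its x, origin under its middle; bystander
- jar: amber glass jar, 52 mm diameter, 60 mm high, origin under its centre; bystander
- cog: dark steel sprocket lying flat, 76 mm diameter, 4 mm high, origin under its centre; bystander
- pedal: black pedal lying flat, 90 mm (x) by 76 mm, 24 mm high, its axle sticking out 30 mm to +x; origin under its centre; bystander

How it is judged:
On the way, in this order (a step that is already met when the one before it is completed fails the run):
1. the live key is held at its first click: first stage down (over 4.0 of 5 mm), second stage not entered (under 1.5 mm), for 0.7 s (((value of joint rocker above 0.15 rad and value of joint left_stage1 above 0.004 m and value of joint left_stage2 below 0.0015 m) or (value of joint rocker below -0.15 rad and value of joint right_stage1 above 0.004 m and value of joint right_stage2 below 0.0015 m))), for 0.7 s.
2. the live key is pressed fully home: second stage over 3.8 of 5 mm (((value of joint rocker above 0.15 rad and value of joint left_stage1 above 0.004 m and value of joint left_stage2 above 0.0038 m) or (value of joint rocker below -0.15 rad and value of joint right_stage1 above 0.004 m and value of joint right_stage2 above 0.0038 m))), for 0.1 s.
At the end, for the whole second after the job is handed in: Both keys are up (within 1.5 mm), the rocker is as it was, the live key's cover stands mouth down on the shelf (rim under 4 mm, tilt under 0.1 rad), and the other cover stands on the box over the other key (within 10 mm of its centre), both at rest (((value of joint rocker above 0.15 rad and horizontal distance between cup and right_key below 0.01 m and z of cup in the frame of box between 0.057 and 0.063 m and height (world z) of reflector below 0.004 m) or (value of joint rocker above 0.15 rad and horizontal distance between reflector and right_key below 0.01 m and z of reflector in the frame of box between 0.057 and 0.063 m and height (world z) of cup below 0.004 m) or (value of joint rocker below -0.15 rad and horizontal distance between cup and left_key below 0.01 m and z of cup in the frame of box between 0.057 and 0.063 m and height (world z) of reflector below 0.004 m) or (value of joint rocker below -0.15 rad and horizontal distance between reflector and left_key below 0.01 m and z of reflector in the frame of box between 0.057 and 0.063 m and height (world z) of cup below 0.004 m)) and value of joint each of left_stage1, left_stage2, right_stage1, right_stage2 below 0.0015 m and angle between each of cup, reflector's own z axis and vertical below 0.1 rad and linear speed of each of cup, reflector below 0.02 m/s); the robot touches nothing.
It fails at once if the rocker is moved off its setting (value of joint rocker between -0.15 and 0.15 rad).
It fails at once if the key that is not live is pressed (more than 2 mm) ((value of joint rocker above 0.15 rad and value of joint right_stage1 above 0.002 m) or (value of joint rocker below -0.15 rad and value of joint left_stage1 above 0.002 m)).
It fails at once if a bystander (seat post stub, brake pad, spanner, jar, sprocket, pedal) is moved more than 20 mm (distance of any of seatpost, brakepad, wrench, jar, cog, pedal from where it was at the start of the episode above 0.02 m).
It also fails if it takes over 48 s, if anything falls off the work surface, if the arm or the gripper's body presses on something with over 40 N, if the wrist force passes 120 N, or if a joint passes its speed limit or range.

ROBOT

A 6-joint arm with a two-finger parallel gripper is mounted at the origin on the work surface. World frame = base frame: x ahead of the robot, y to its left, z up, the work surface at z = 0. Lengths are in m, angles in rad, forces in N, time in s.
With the tool pointing down it reaches from about 0.15 to 0.775 m from the base axis. Payload 6.1 kg.
Tool frame: the origin (TCP) lies midway between the tips of the shut fingers; the grasp point (between the pads) lies 19 mm behind it; z points along the fingers, y is the line along which they close (so a half turn about z gives the same grasp; the last joint's range is limited). The gripper opens to 85 mm and grips with 20 to 120 N. Pads are 22 mm wide; open, the fingers measure 114 mm over their backs; the gripper's body (76 mm by 85 mm) begins 54 mm behind the grasp point. The pads swing forward as they close: fully open they stand 13 mm farther back than shut.
Start: joints at [1.216, 0.126, -0.04, 1.405, 0, 1.571], TCP at [0.182, 0.492, 0.231] pointing down, gripper open.
Joint ranges: [-2.72, 2.72], [-0.95, 1.95], [-1.27, 1.35], [-1.78, 2.02], [-1.46, 1.47], [-3.14, 3.14]. Speed limits (rad/s): [2.39, 2.39, 3.01, 3.14, 3.14, 3.14].

INTERFACE

Orientations are given as [roll, pitch, yaw] about the fixed x, y, z axes, in that order (R = Rz(yaw) Ry(pitch) Rx(roll)).
In Python, from station import bot, jaws, state, grab_frame, job gives the robot as it stands. Calls block until the motion is done:
- bot.reach(position, orientation): joint-space move of the TCP to a pose.
- bot.move_straight(position, orientation=None, rate=0.15): straight line of the TCP; orientation=None keeps the orientation; rate is the mean speed in m/s.
- bot.movej(angles): joint-space move.
- jaws.command_gripper(opening): finger opening in m; the grip force is fixed at half the most; returns when the fingers have stopped.
- bot.sleep(seconds).
- bot.ik(position, orientation): joint angles nearest the present ones, or None.
- state(): the state.
- grab_frame(name): name is "scene" or "top" or "wrist"; returns a dict with "img" (480x640x3 uint8, red, green, blue), "fx", "fy", "cx", "cy" (pixels), "k1" (the pictures are not rectified: a ray, as slopes to the right and down, at radius r is drawn at 1 + k1 r^2 times it, then the intrinsics apply), "cam_to_world" (4x4, takes a point from camera to world coordinates). Camera axes: x right, y up, looking along -z (the intrinsics and any distortion apply to the point x, -y, -z); pixel columns grow to the right and rows downward; lengths in m; the calibration is good to about 2 mm. A picture is of the moment at which its call begins. There is no depth.
A pose or a line that the arm cannot do raises bot.Unreachable and nothing moves.
- job.hand_in(): hands the job in; it is judged then, once.
The state is a dict: "clock": time; "joints": joint angles; "joint_velocities": joint speeds; "tau": joint torques, N m; "tcp_pos": TCP position; "tool_rot": TCP orientation; "wrist_force": force on the tool from outside, world axes, zero at the start; "wrist_torque": the same for the moment, N m; "gripper_width": finger opening in m; "gripper_force": force on a finger pad.
Only numpy, scipy, OpenCV 4.12 (cv2) and the standard library are available. Lean on these libraries where they do the work, as an engineer would, in place of code of your own. Each camera call takes 0.05 s, during which the arm holds its last target. There are 200 camera calls.

## Working session

There is one attempt and no reset: what is moved stays moved. The work goes in short steps, each a Python script; the robot and the scene stay as the last script left them, time stands still between calls to the robot, and variables do not carry over. Pictures are saved under pics/ and viewed, at most 10 in all, crops included, and the job is handed in when it is done.

```bash
mkdir -p pics; ls
python3 - <<'E'
from station import *
import cv2
for n in("scene","top"):
    f=grab_frame(n); cv2.imwrite(f"pics/{n}0.png",f["img"][:,:,::-1]); print(n,f["fx"],f["k1"],f["cam_to_world"])
s=state();print(s["clock"],s["tool_rot"],s["wrist_force"])
E
```

```text
pics
scene 559.7433783730643 0.04492448598594066 [[-0.71568962 -0.53048585  0.4542831   1.09601686]
 [ 0.69819219 -0.55998439  0.44603268  0.48243697]
 [ 0.01777742  0.63639787  0.77115609  0.94923652]
 [ 0.          0.          0.          1.        ]]
top 542.8151613486843 -0.12336524141727179 [[-5.22110612e-04  9.97525461e-01 -7.03042156e-02  5.02947411e-01]
 [-9.99961465e-01  9.52993052e-05  8.77833528e-03 -9.21646546e-03]
 [ 8.76331289e-03  7.03060897e-02  9.97486971e-01  1.27844382e+00]
 [ 0.00000000e+00  0.00000000e+00  0.00000000e+00  1.00000000e+00]]
0.1 [-3.14016549e+00 -1.37674059e-06  2.78681345e+00] [ 0.10833193  0.38873233 -0.03822675]
```

View pics/scene0.png

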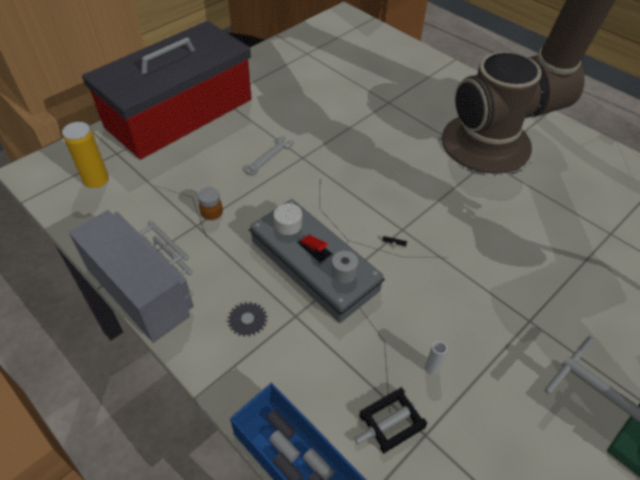

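View pics/top0.png

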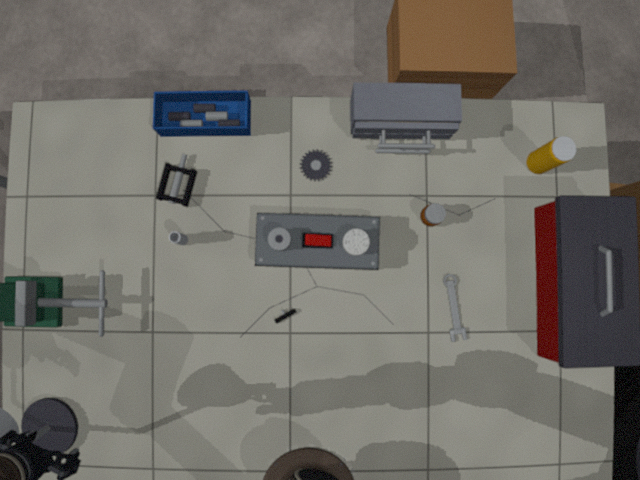

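The rocker sits at about (317,240) in the top view. The cup is on the left (+y) key at (279,239) and the white reflector is on the right key at (356,241). The bystanders are clear of the box. I need a closer view to see how the rocker is tipped.

```bash
cat > h.py <<'E'
from station import *
import numpy as np, cv2
def ray(f,px):
    d=np.array(px,float).reshape(-1,2)
    q=(d-[f["cx"],f["cy"]])/[f["fx"],f["fy"]]
    u=q.copy()
    for _ in range(20): u=q/(1+f["k1"]*(u**2).sum(1,keepdims=True))
    T=np.array(f["cam_to_world"]); v=np.c_[u[:,0],-u[:,1],-np.ones(len(u))]@T[:3,:3].T
    return T[:3,3],v
def onz(f,px,z):
    o,v=ray(f,px); return o+v*((z-o[2])/v[:,2])[:,None]
E
python3 - <<'E'
from h import *
f=grab_frame("top")
print(onz(f,[(257,213),(380,215),(378,269),(255,265)],.06).round(4))
c=onz(f,[(279,239)],.10)[0],onz(f,[(356,241)],.094)[0]; print(c)
m=(c[0]+c[1])/2
bot.reach([m[0]-.05,m[1],.33],[np.pi,0,np.pi/2]); 
w=grab_frame("wrist"); cv2.imwrite("pics/w1.png",w["img"][:,:,::-1]); print(w["cam_to_world"].round(3),state()["clock"],state()["joints"])
E
```

```text
[[ 0.6568  0.116   0.06  ]
 [ 0.6524 -0.1624  0.06  ]
 [ 0.5302 -0.1569  0.06  ]
 [ 0.5392  0.1196  0.06  ]]
(array([0.59469548, 0.06340425, 0.1       ]), array([ 0.59079492, -0.10484329,  0.094     ]))
[[ 1.    -0.001  0.     0.542]
 [ 0.001  0.948  0.32   0.062]
 [-0.    -0.32   0.948  0.472]
 [ 0.     0.     0.     1.   ]] 2.4667 [-3.66773252e-02  1.84874374e-01  2.47377696e-01  1.63351653e+00
  1.53022103e-04  1.53263881e+00]
```

View pics/w1.png

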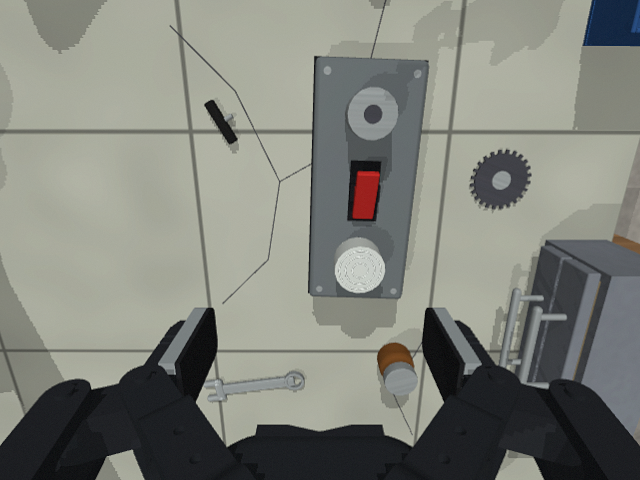

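The wrist view (image up = +y) shows the red paddle between rows 170 and 220, with the cup above it at (372,113) and the reflector below at (359,266). I'll measure the heights of the paddle's ends by combining two views, and locate the covers.

Run:
```python
from h import *
def tri(a,pa,b,pb):
    o1,v1=ray(a,pa);o2,v2=ray(b,pb);v1=v1[0];v2=v2[0]
    s=np.linalg.lstsq(np.c_[v1,-v2],o2-o1,rcond=None)[0]
    p,q=o1+v1*s[0],o2+v2*s[1]; return (p+q)/2,np.linalg.norm(p-q)
fs={n:grab_frame(n) for n in("wrist","top","scene")}
E={}
for n,f in fs.items():
    i=f["img"].astype(int); m=((i[...,0]>90)&(i[...,0]>2.2*i[...,1])&(i[...,0]>2.2*i[...,2])).astype(np.uint8)
    k,l,s,c=cv2.connectedComponentsWithStats(m)
    # rocker: component whose z=.08 projection is near the box centre
    j=min([j for j in range(1,k) if s[j,4]>30],key=lambda j:np.linalg.norm(onz(f,[c[j]],.08)[0][:2]-[.592,-.02]))
    h=np.argwhere(l==j)[:,::-1]; r=cv2.minAreaRect(h.astype(np.float32)); b=cv2.boxPoints(r)
    w=onz(f,b,.08); o=np.argsort(w[:,1]); E[n]=(b[o[:2]].mean(0),b[o[2:]].mean(0)); print(n,s[j],r,w.round(3).tolist())
for a,b in(("wrist","top"),("wrist","scene"),("top","scene")):
    for k,t in((0,"-y end"),(1,"+y end")): print(a,b,t,tri(fs[a],[E[a][k]],fs[b],[E[b][k]]))
f=fs["wrist"]
g=cv2.cvtColor(f["img"],cv2.COLOR_RGB2GRAY)
for n,(x,y),z in(("cup",(372,113),.1),("refl",(359,266),.094)):
    cr=cv2.GaussianBlur(g[y-45:y+45,x-45:x+45],(3,3),0)
    C=cv2.HoughCircles(cr,cv2.HOUGH_GRADIENT,1,50,param1=80,param2=12,minRadius=20,maxRadius=33)
    for c in C[0]: 
        p=[c[0]+x-45,c[1]+y-45]; e=onz(f,[p,[p[0]+c[2],p[1]]],z); print(n,p,c[2],e[0].round(4),"rad",e[1,0]-e[0,0])
cor=[(315,57),(428,61),(400,297),(309,293)]
q=onz(f,cor,.06); print("corners",q.round(4),q.mean(0))
cv2.imwrite("pics/sc1.png",cv2.resize(fs["scene"]["img"][180:340,220:420,::-1],None,fx=4,fy=3.6,interpolation=2)[:590,:])
```

```text
wrist [ 353  171   27   48 1042] ((365.08001708984375, 194.4399871826172), (22.34457778930664, 49.78031921386719), 8.130102157592773) [[0.577, -0.047, 0.08], [0.583, 0.008, 0.08], [0.607, 0.004, 0.08], [0.602, -0.051, 0.08]]
top [535 202  20  21 229] ((547.050048828125, 213.65000915527344), (18.341209411621094, 20.5548038482666), 71.56504821777344) [[0.667, -0.515, 0.08], [0.682, -0.563, 0.08], [0.642, -0.575, 0.08], [0.627, -0.528, 0.08]]
scene [302 235  25  16 213] ((314.0000305175781, 242.00001525878906), (24.149532318115234, 9.838699340820312), 26.56505012512207) [[0.612, -0.04, 0.08], [0.59, -0.051, 0.08], [0.578, -0.0, 0.08], [0.6, 0.009, 0.08]]
wrist top -y end (array([0.26668125, 0.75204832, 2.90902419]), np.float64(0.03864696300778588))
wrist top +y end (array([0.38802997, 0.26353377, 1.90640319]), np.float64(0.07839237598768245))
wrist scene -y end (array([ 0.59167834, -0.05416867,  0.06422113]), np.float64(0.0014430960431633284))
wrist scene +y end (array([0.59350393, 0.00788129, 0.08748172]), np.float64(0.0016209695209377505))
top scene -y end (array([ 0.60258236, -0.29663405,  0.1130339 ]), np.float64(0.47304006995910536))
top scene +y end (array([ 0.59270919, -0.2451917 ,  0.11936072]), np.float64(0.4831536344785263))
cup [np.float32(373.5), np.float32(112.5)] 25.7 [0.5945 0.0644 0.1   ] rad 0.025027522880457287
refl [np.float32(360.5), np.float32(269.5)] 23.2 [ 0.5888 -0.1046  0.094 ] rad 0.02641531227730365
corners [[ 0.5373  0.1187  0.06  ]
 [ 0.6541  0.1151  0.06  ]
 [ 0.6448 -0.1577  0.06  ]
 [ 0.5289 -0.1522  0.06  ]] [ 0.59126583 -0.0190194   0.06      ]
```

View pics/sc1.png

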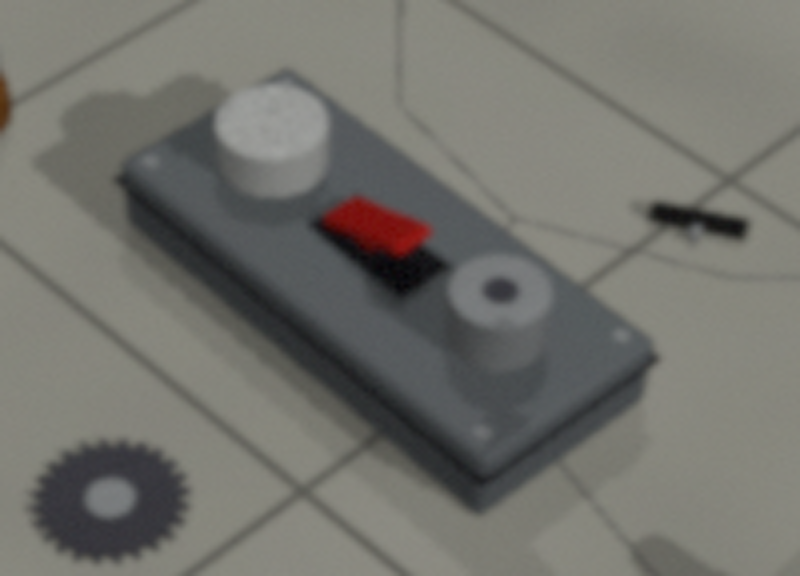

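The +y end of the rocker is raised (z ≈ 0.087 against 0.064), and the crop shows the gap under its cup-side end. The right (-y) end is down, so the right key is live and the reflector must come off. I'll grasp it along the box's x axis.

Run:
```python
from h import *
def st(t): s=state(); print(t,round(s["clock"],2),np.round(s["tcp_pos"],4),np.round(s["wrist_force"],2),round(s["gripper_width"],4),round(float(np.max(s["gripper_force"])),1),flush=True)
R=[np.pi,0,np.pi/2-.032]; x,y=.5888,-.1043
bot.reach([x,y,.16],R); st("above")
bot.move_straight([x,y,.060],rate=.12); st("down")
jaws.command_gripper(.05); st("grip")
bot.move_straight([x,y,.15],rate=.12); st("lift")
w=grab_frame("wrist"); cv2.imwrite("pics/w2.png",w["img"][:,:,::-1])
```

```text
above 3.42 [ 0.5892 -0.104   0.1613] [0.48 0.19 0.42] 0.0851 0.0
down 4.4 [ 0.5895 -0.1043  0.061 ] [ 0.37 -0.55 -0.12] 0.0853 0.0
grip 4.78 [ 0.5895 -0.1044  0.0611] [-0.83  0.46  6.16] 0.0558 63.9
lift 5.68 [ 0.5883 -0.1042  0.149 ] [ 0.13 -0.4  -0.37] 0.0557 63.4
```

View pics/w2.png

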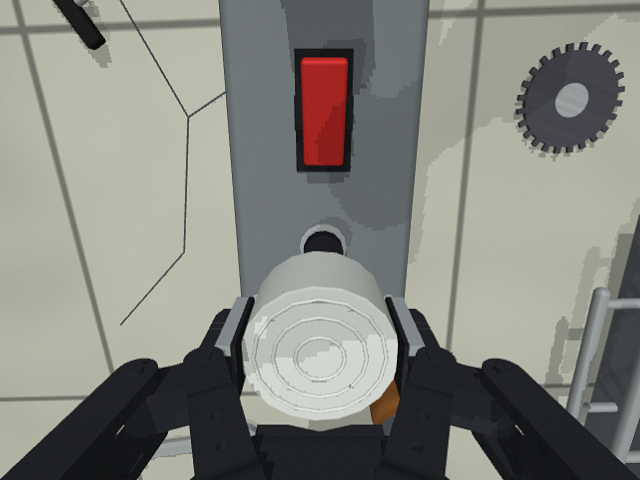

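The reflector is held upright with its top at about (320,355). The right key is uncovered at about (323,240). Next I'll stand the reflector on clear shelf in front of the box.

Run:
```python
from h import *
def st(t): s=state(); print(t,round(s["clock"],2),np.round(s["tcp_pos"],4),np.round(s["wrist_force"],2),round(s["gripper_width"],4),flush=True)
px,py=.43,-.12
bot.move_straight([px,py,.15],rate=.2)
bot.move_straight([px,py,.012],rate=.12); st("near")
z0=state()["wrist_force"][2]
for z in np.arange(.010,-.003,-.001):
    bot.move_straight([px,py,z],rate=.03)
    if state()["wrist_force"][2]-z0>2.5: break
st("touch")
jaws.command_gripper(.085); st("open")
bot.move_straight([px,py,.13],rate=.12); st("up")
jaws.command_gripper(0)
bot.reach([.5886,-.16,.22],[np.pi,0,np.pi/2-.032]); st("look")
w=grab_frame("wrist"); cv2.imwrite("pics/w3.png",w["img"][:,:,::-1]); np.save("w3.npy",w,allow_pickle=True)
```

```text
near 7.98 [ 0.4306 -0.1201  0.0126] [-0.33  0.63 -0.48] 0.0554
touch 10.73 [ 0.4302 -0.1201  0.0011] [-3.79  0.95 11.6 ] 0.0561
open 11.14 [ 4.299e-01 -1.200e-01 -2.000e-04] [-0.4   0.7   0.64] 0.085
up 12.38 [ 0.4295 -0.1199  0.1292] [ 0.35 -0.77 -0.37] 0.0848
look 13.92 [ 0.5878 -0.1598  0.2191] [-1.39 -0.05 -0.44] 0.0001
```

View pics/w3.png

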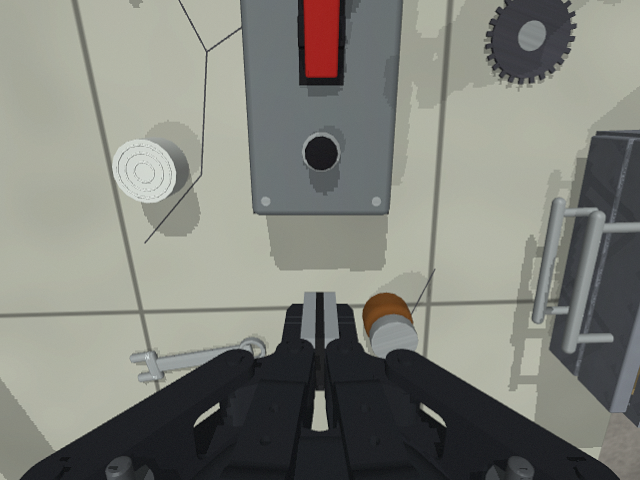

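The reflector stands upright on the shelf at about (148,170). The bare cap is at about (320,153) and the shut finger tips are narrow. I'll centre on the cap and press it by touch.

Run:
```python
from h import *
f=np.load("w3.npy",allow_pickle=True).item()
g=cv2.cvtColor(f["img"],cv2.COLOR_RGB2GRAY)[125:182,290:352]
k,l,s,c=cv2.connectedComponentsWithStats((g<45).astype(np.uint8)); j=1+np.argmax(s[1:,4]); p=c[j]+[290,125]
q=onz(f,[p],.08)[0]; print("cap",p,s[j],q)
x,y=q[:2]
if np.hypot(x-.5886,y+.104)>.006: raise SystemExit("check")
def F(n=4):
    v=[]
    for _ in range(n): v.append(state()["wrist_force"][2]); bot.sleep(.02)
    return float(np.mean(v))
bot.reach([x,y,.105],[np.pi,0,np.pi/2-.032]); bot.move_straight([x,y,.090],rate=.05)
bot.sleep(.1); z0=F(8); z=.088; log=[]
def go(lim,zmin,dz):
    global z
    while z>zmin:
        z-=dz; bot.move_straight([x,y,z],rate=.03); a=F()-z0; log.append((round(z*1e3,1),round(a,1)))
        if a>lim: return a
    raise SystemExit(("limit",log))
try:
    a=go(4.3,.068,.0005); print("click",a,state()["clock"],state()["tcp_pos"])
    for _ in range(11): bot.sleep(.1); log.append(("hold",round(F(1)-z0,1)))
    a=go(15,z-.009,.0007); print("home",a,state()["clock"],state()["tcp_pos"]); bot.sleep(.3)
finally:
    bot.move_straight([x,y,.15],rate=.1); print(log,state()["clock"])
```

```text
cap [320.64535585 152.90108565] [ 15  12  32  33 829] [ 0.58960776 -0.10532947  0.08      ]
click 5.436064542127308 25.3583 [ 0.58969637 -0.10534472  0.07240488]
home 18.435130461060478 30.125 [ 0.5898398  -0.10537178  0.06684316]
[(87.5, -0.5), (87.0, -0.1), (86.5, 0.3), (86.0, 0.1), (85.5, -0.1), (85.0, -0.2), (84.5, -0.1), (84.0, -0.2), (83.5, 0.3), (83.0, 0.1), (82.5, -0.2), (82.0, 0.1), (81.5, 0.3), (81.0, -0.2), (80.5, 0.3), (80.0, -0.0), (79.5, -0.1), (79.0, 0.5), (78.5, 0.1), (78.0, -0.4), (77.5, 0.5), (77.0, 1.4), (76.5, 1.2), (76.0, 2.0), (75.5, 1.7), (75.0, 1.9), (74.5, 2.2), (74.0, 2.5), (73.5, 2.9), (73.0, 3.3), (72.5, 3.0), (72.0, 5.4), ('hold', 6.2), ('hold', 6.1), ('hold', 5.6), ('hold', 5.2), ('hold', 5.2), ('hold', 5.3), ('hold', 5.1), ('hold', 6.3), ('hold', 5.7), ('hold', 5.7), ('hold', 5.8), (71.3, 8.8), (70.6, 9.0), (69.9, 9.3), (69.2, 9.8), (68.5, 10.4), (67.8, 10.9), (67.1, 11.2), (66.4, 12.1), (65.7, 12.3), (65.0, 14.7), (64.3, 18.4)] 31.4333
```

The force profile matches: first click held at 5–6 N, home at 18 N, then released. One last check of the scene before handing in.

Run:
```python
from h import *
bot.reach([.54,-.12,.33],[np.pi,0,np.pi/2])
w=grab_frame("wrist"); cv2.imwrite("pics/w4.png",w["img"][:,:,::-1]); print(state()["clock"],state()["wrist_force"])
```

```text
32.2583 [ 0.24387742 -0.18861003 -0.47206988]
```

View pics/w4.png

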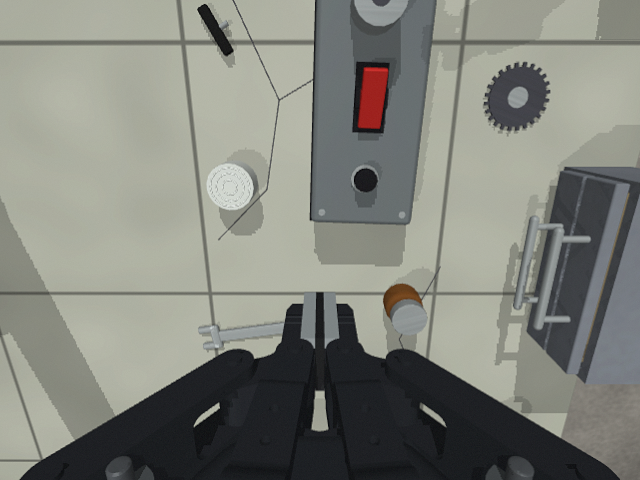

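The reflector stands on the shelf at about (231,187), the key is up at (366,180), the rocker is unchanged at (372,98), and the cup is still over the left key at (381,5).

```bash
python3 -c "
from station import *
print(job.hand_in())"
```

```text
the job is handed in; nothing more can be done
None
```

I handed the job in at about 32 s, with no verdict returned: the right key was live, so I stood its reflector cover mouth down on the shelf, held the key at its first click for just over a second (5–6 N), pressed it home (18 N) and released it, and the last picture showed the rocker as set and the cup still over the left key.

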